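# Let the walnut into the food-waste caddy and ease the lid shut

## Task

A spoiled walnut waits in the feed chute of the food-waste caddy, held back by the closed lid. With a fingertip, press the caddy's lever all the way down so that the lid lifts fully, and keep it down until the walnut has rolled into the bin; then let the lever rise slowly under your finger, so that the lid closes completely without slamming, and move away. Do not touch the lid or the walnut, and leave the things standing around where they are.

Things in the scene. Friction and masses are not known exactly. Their poses are not given: they have to be found in the camera images.
- caddy: Fixed food-waste caddy: steel box 130 (x) x 140 (y) x 130 mm high, walls 4 mm, open on top under its lid; inner floor 10 mm up. Origin: centre of its underside on the worktop; x to its back, y to its left, z up; its front looks to -x. A feed chute 56 mm wide slopes down to its left wall (centre line x = -25 mm, from y = 187, z = 162 mm to y = 76, z = 134 mm).
- caddy_lid: Dark steel hood lid, 138 x 150 x 39 mm, top 169 mm above the worktop when closed. Origin: on its hinge at the bin's back rim (caddy x = 66, z = 130 mm). Axes as the caddy's when closed; swings up and back about y by up to 1.0 rad (front edge then 265 mm up), 2.5 rad per rad of lever. Its left skirt bars the chute; the walnut passes from about 0.5 rad on.
- caddy_lever (a joint): Press lever, rad: 0 up (lid closed), 0.40 fully down at its stop (lid fully open). A bar along the caddy's right wall, pad in front; pivot parallel to caddy y, 135 mm behind the pad's centre, 90 mm above the worktop. Takes 2 to 5 N at the pad, springs back: let go, the lid slams. Returning faster than 0.8 rad/s (pad 0.11 m/s) counts as a slam; 0.03 m/s at the pad is gentle.
- lever_pad (a point): Centre of the top of the lever's ribbed rubber press pad, 54 mm (caddy y) x 44 mm (caddy x). Moves with the lever. Up: 155 mm before and 30 mm right of the caddy's origin, 99 mm above the worktop, level. Fully down: 46 mm above the worktop, 7 mm nearer the caddy, sloping 0.4 rad down to the front. Axes as the caddy's when up.
- walnut: Whole walnut in its shell, a brown ball 36 mm across, 15 g. Origin: its centre. At the start it lies at the lower end of the feed chute against the lid, its centre about 157 mm above the worktop.
- mug: Bystander: cream and white mug 90 mm across, 94 mm high, loose. Origin: centre of its underside.
- spice_jar: Bystander: small spice jar with a green cap, 46 mm across, 106 mm high, loose. Origin: centre of its underside.
- teaspoon: Bystander: steel teaspoon 136 mm long, lying loose. Origin: under its middle.
- pepper_mill: Bystander: turned wooden pepper mill, 58 mm across, 150 mm high, loose. Origin: centre of its underside.
- flat_tin: Bystander: flat food tin, 86 mm across, 40 mm high, loose. Origin: centre of its underside.
- salt_box: Bystander: pale green cardboard box 56 x 80 x 132 mm, standing loose. Origin: centre of its underside.

How it is judged:
By the outcome, as a careful person would: the job done as asked, in the order asked, and still so for the second after the job is handed in, with the robot touching nothing.
It also fails if it takes over 38 s, if anything falls off the work surface, if the arm or the gripper's body presses on something with over 40 N, if the wrist force passes 120 N, or if a joint passes its speed limit or range.

## Robot

A 6-joint arm with a two-finger parallel gripper is mounted at the origin on a cart in front of the work surface, level with it; the furniture and walls round the work are solid. World frame = base frame: x ahead of the robot, y to its left, z up, the work surface at z = 0. Lengths are in m, angles in rad, forces in N, time in s.
With the tool pointing down it reaches from about 0.3 to 0.875 m from the base axis. Payload 6.4 kg.
Tool frame: the origin (TCP) lies on the mounting face of the last link; the fingertips stand 166 mm ahead of it and the grasp point (between the pads) lies 147 mm ahead of it (env.tip_extent is the distance from the TCP to the fingertips, in m); x points along the fingers, y is the direction in which the jaws open and shut, and the axes are right-handed (so a half turn about x gives the same grasp; the last joint's range is limited). The gripper opens to 88 mm and grips with 3 to 60 N. Pads are 18 mm wide; open, the fingers measure 123 mm over their backs; the gripper's body (75 mm by 187 mm) begins 45 mm behind the grasp point.
Start: joints at [1.027, 0.181, 1.607, -0, 1.354, -0.206], TCP at [0.191, 0.543, 0.405] pointing down, gripper open.
Joint ranges: [-2.99, 2.99], [-0.89, 2.07], [0.3, 2.58], [-1.14, 4.28], [0, 2.63], [-3.12, 3.12]. Speed limits (rad/s): [2.57, 2.57, 3.01, 3.14, 3.14, 3.14].

## Interface

Orientations are given as a unit quaternion [x, y, z, w].
In Python, from station import env gives the robot as it stands.
- The arm moves only by the shell command python3 -m crank 'ROWS' [FORCE]. ROWS is text: rows parted by semicolons, each of 7 numbers parted by spaces: the finger opening in cm, from 0 to 8.81, then the shift along the world's x, y, z in cm, then the turn, a rotation vector about the world's x, y, z in rad. In form: hand tx ty tz rx ry rz; .... A call has 1 to 10 rows; each row shifts and turns the pose as measured when the row begins; what a row does not reach is not made up. A row lasts 1/12 s, in which the tool goes at most 41.7 mm and 7.16 degrees, less where a joint would pass 70% of its speed; a pose out of reach is approached as far as the arm can. A call is refused whole if a number of a shift passes 4.17 or a number of a turn 0.125, either way. A call with a gripper value outside its range is refused whole. The fingers move at their own pace and stop on an object; FORCE is the grip in N (left out, the last holds). Time passes only in rows, so rows that do not move let the fingers close. It gives the time, the measured TCP pose, the force and the opening at its end, in the units of the state.
- env.get_obs(): the state, without advancing time (a new reading comes with each control period).
- env.capture(name): name is "scene" or "top"; returns (picture, depth): 384x512x3 uint8, blue, green, red; 384x512 float32, m along the optical axis (not along the pixel's ray), 0 where there is no reading.
- env.camera_model(name): a dict with "camera_matrix" (3x3 intrinsics, pixels), "pose" (4x4, takes a point from camera to world coordinates). Camera axes: x right, y down, z forward; pixel columns grow to the right and rows downward; lengths in m; the calibration is good to about 2 mm. A picture is of the moment at which its call begins. camera_model takes no time and is no camera call.
- env.job_done(): hands the job in, once; it reports no verdict.
The state is a dict: "time_s": time; "joint_pos": joint angles; "joint_vel": joint speeds; "tau": joint torques, N m; "eef_pos": TCP position; "tcp_rot": TCP orientation; "ft_force": force on the tool from outside, world axes, zero at the start; "moment": the same for the moment, N m; "finger_gap": opening from 0.0 (shut) to 1.0 (fully open).
Only numpy, scipy, OpenCV 4.12 (cv2) and the standard library are available. Lean on these libraries where they do the work, as an engineer would, in place of code of your own. Each camera call takes 0.05 s, during which the arm holds its last target. There are 200 camera calls.

## Working session

There is one attempt and no reset: what is moved stays moved. The work goes in short steps, Python scripts to look and compute and a shell command to move; the robot and the scene stay as the last step left them, time stands still between calls to the robot, and variables do not carry over. Pictures are saved under pics/ and viewed, about 8 in all and at most 12, crops included, and the job is handed in when it is done.

```bash
mkdir -p pics
python3 - <<'E'
from station import env
import cv2,numpy as np
for n in("scene","top"):
    p,d=env.capture(n); cv2.imwrite(f"pics/{n}0.png",p); np.save(f"{n}0.npy",d)
    m=env.camera_model(n); print(m)
print(env.get_obs(), env.tip_extent)
E
```

```text
{'camera_matrix': array([[439.41490023,   0.        , 250.13422472],
       [  0.        , 439.41490023, 194.76152961],
       [  0.        ,   0.        ,   1.        ]]), 'pose': array([[ 0.72486864, -0.52045351,  0.45132426, -0.0408303 ],
       [-0.68886975, -0.54297236,  0.4802494 , -0.56720585],
       [-0.00489088, -0.65902136, -0.75210832,  1.08080212],
       [ 0.        ,  0.        ,  0.        ,  1.        ]])}
{'camera_matrix': array([[375.08760292,   0.        , 256.87003786],
       [  0.        , 375.08760292, 190.3355645 ],
       [  0.        ,   0.        ,   1.        ]]), 'pose': array([[ 9.80385567e-03, -9.89021653e-01,  1.47445089e-01,
         3.64943487e-01],
       [-9.99951941e-01, -9.69241308e-03,  1.47429867e-03,
         4.00179140e-02],
       [-2.90145964e-05, -1.47452457e-01, -9.89069144e-01,
         1.42983873e+00],
       [ 0.00000000e+00,  0.00000000e+00,  0.00000000e+00,
         1.00000000e+00]])}
{'time_s': 0.1, 'joint_pos': array([ 1.02671087e+00,  1.81444601e-01,  1.60785912e+00, -1.41897951e-05,
        1.35377224e+00, -2.06339602e-01]), 'joint_vel': array([-0.0002213 , -0.00017443, -0.00463029, -0.00025877,  0.00019065,
        0.00097344]), 'tau': array([ 4.56098232e-04, -4.34817088e+01, -3.42698264e+01,  7.04496028e-02,
        3.40594375e-02,  3.26755114e-06]), 'eef_pos': array([0.1904286 , 0.54232895, 0.40393612]), 'tcp_rot': array([ 0.1183536 ,  0.69723568, -0.11933308,  0.69686042]), 'ft_force': array([-0.01274615,  0.21639542, -1.25035042]), 'moment': array([-0.01189948,  0.001285  , -0.01657648]), 'finger_gap': 1.0054349325664507} 0.166
```

View pics/scene0.png

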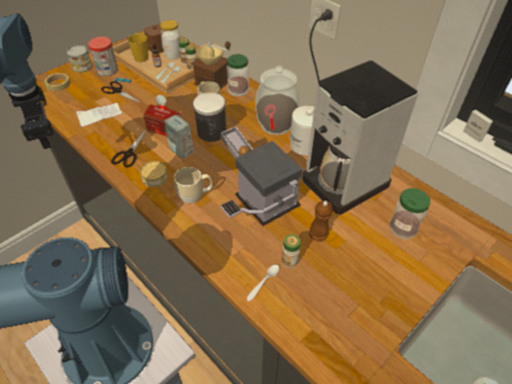

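View pics/top0.png

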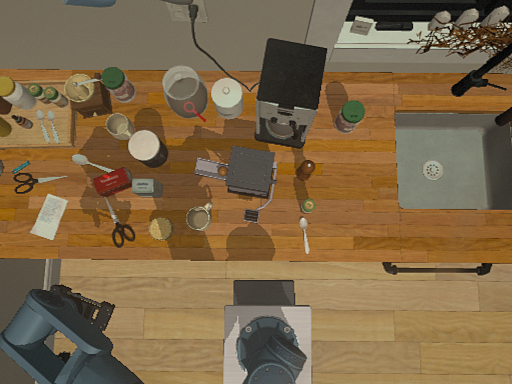

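The caddy lid is at top pixel (251,171) and the pad at (251,215). The chute runs left at (210,169), the mug is at (199,216), and the spice jar and spoon sit to the right at (307,206) and (305,235). Next I'll measure the lid and pad.

```bash
cat > h.py <<'E'
from station import env
import cv2,numpy as np
def cloud(n,d):
    m=env.camera_model(n);K=m["camera_matrix"];T=m["pose"]
    v,u=np.mgrid[:384,:512]
    P=np.stack([(u-K[0,2])/K[0,0]*d,(v-K[1,2])/K[1,1]*d,d],-1)
    return P@T[:3,:3].T+T[:3,3]
def lidpad(n,d,p):
    W=cloud(n,d)
    return W
E
python3 - <<'E'
from h import *
for n in("scene","top"):
    d=np.load(n+"0.npy");W=cloud(n,d);p=cv2.imread(f"pics/{n}0.png")
    L=(abs(W[...,2]-.168)<.006)&(W[...,0]>.4)&(W[...,0]<.9)&(abs(W[...,1])<.2)
    q=W[L];k,lab,st,c=cv2.connectedComponentsWithStats(L.astype(np.uint8))
    i=1+np.argmax(st[1:,4]);q=W[lab==i]
    r=cv2.minAreaRect((q[:,:2]*1000).astype(np.float32));print(n,"lid",r,np.median(q[:,2]))
    box=cv2.boxPoints(r);print(box)
    # pad dark
    b=(235,195,30,30) if n=="top" else (215,195,35,30)
    M=np.zeros_like(L);M[b[1]:b[1]+b[3],b[0]:b[0]+b[2]]=1
    Q=M&(W[...,2]>.08)&(W[...,2]<.115)&(p.max(-1)<110)
    q=W[Q];r=cv2.minAreaRect((q[:,:2]*1000).astype(np.float32));print("pad",len(q),r,q.mean(0))
p=cv2.imread("pics/top0.png");cv2.imwrite("pics/c.png",cv2.resize(p[120:270,170:340],None,fx=4,fy=4,interpolation=cv2.INTER_CUBIC))
E
```

```text
scene lid ((633.772216796875, 83.01422119140625), (185.62440490722656, 142.2119903564453), 80.61576843261719) 0.1697287378250869
[[548.4844      3.0382614]
 [688.7932    -20.150032 ]
 [719.06006   162.99017  ]
 [578.7512    186.17847  ]]
pad 158 ((485.8265380859375, 60.955772399902344), (48.701995849609375, 64.61231231689453), 74.10582733154297) [0.47419513 0.06366937 0.09923753]
top lid ((632.464599609375, 83.65641021728516), (181.13510131835938, 139.836181640625), 80.68907165527344) 0.16984017471195534
[[548.8146     5.594284]
 [686.80835  -17.03009 ]
 [716.1146   161.71854 ]
 [578.12085  184.34291 ]]
pad 155 ((483.02484130859375, 57.95280838012695), (54.394290924072266, 58.10972213745117), 81.28836822509766) [0.47493864 0.06209639 0.09953758]
```

View pics/c.png

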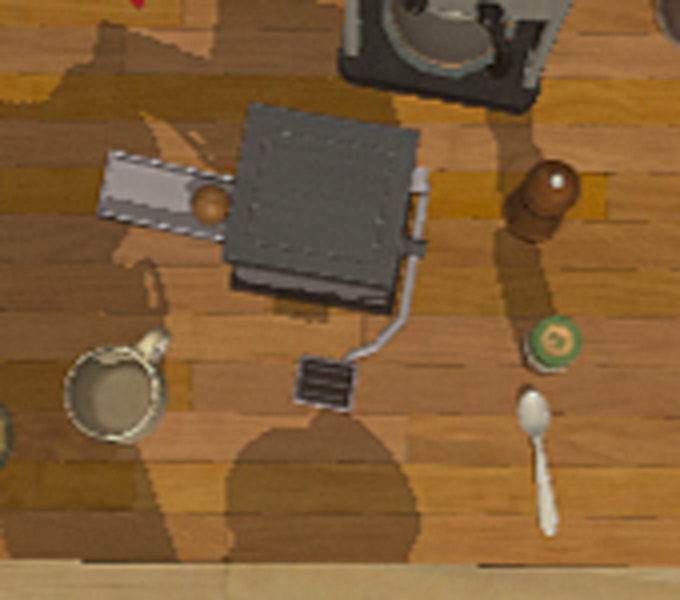

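Run:
```python
from h import *
from scipy.spatial.transform import Rotation as R
o=env.get_obs();A=R.from_quat(o["tcp_rot"]);print(A.as_matrix().round(3))
yaw=np.radians(-9.35);y=np.array([-np.sin(yaw),np.cos(yaw),0]);x=np.array([0,0,-1.])
for s in(1,-1):
    B=R.from_matrix(np.stack([x,s*y,np.cross(x,s*y)],1));print((B*A.inv()).as_rotvec())
print((np.array([.475,.063,.32])-o["eef_pos"])*100)
d=np.load("top0.npy");W=cloud("top",d)
q=W[195:235,180:215].reshape(-1,3);q=q[(q[:,2]>.05)];print("mug",q.min(0),q.max(0))
```

```text
[[-0.001  0.331  0.944]
 [-0.001  0.944 -0.331]
 [-1.    -0.001 -0.   ]]
[ 0.00133903 -0.00064265  0.17455447]
[-9.55806364e-04 -1.99153588e-03 -2.96703737e+00]
[ 28.45713981 -47.93289543  -8.39361184]
mug [0.36494349 0.04001791 0.05121574] [0.52258717 0.29603054 1.42983873]
```

```bash
python3 -m crank '0 2 -3.4 0 0 0 0.025; 0 2 -3.4 0 0 0 0.025; 0 2 -3.4 0 0 0 0.025; 0 2 -3.4 0 0 0 0.025; 0 2 -3.4 0 0 0 0.025; 0 2 -3.4 0 0 0 0.025; 0 2 -3.4 0 0 0 0.025; 0 2 -3.4 0 0 0 0; 0 2 -3.4 0 0 0 0; 0 2 -3.4 0 0 0 0' 20
```

```text
time_s: 0.93
eef_pos: [0.3892, 0.1918, 0.3997]
tcp_rot: [0.048, 0.707, -0.05, 0.704]
ft_force: [-0.1, 0.3, -1.1]
finger_gap: 0.27
```

```bash
python3 -m crank '0 2.1 -3.2 -1.5 0 0 -0.02; 0 2.1 -3.2 -2 0 0 0; 0 2.1 -3.2 -2 0 0 0; 0 2 -3 -2 0 0 0; 0 0 0 -1 0 0 0; 0 0 0 0 0 0 0'
python3 - <<'E'
from h import *
o=env.get_obs();print((np.array([.475,.063,.265])-o["eef_pos"])*100)
E
```

```text
time_s: 1.43
eef_pos: [0.473, 0.0584, 0.3161]
tcp_rot: [0.058, 0.704, -0.061, 0.705]
ft_force: [-0.2, 0.7, -0.3]
finger_gap: 0.004
[ 0.20114129  0.45570217 -5.11245732]
```

```bash
python3 -m crank '0 0.2 0.4 -1.5 0 0 0; 0 0 0 -1.5 0 0 0; 0 0 0 -0.8 0 0 0; 0 0 0 0 0 0 0'
python3 - <<'E'
from h import *
p,d=env.capture("scene");cv2.imwrite("pics/s1.png",cv2.resize(p[130:240,170:330],None,fx=4,fy=4,interpolation=cv2.INTER_CUBIC))
E
```

```text
time_s: 1.77
eef_pos: [0.474, 0.0643, 0.2776]
tcp_rot: [0.059, 0.705, -0.061, 0.705]
ft_force: [-0.2, 0.4, -0.2]
finger_gap: 0.004
```

View pics/s1.png

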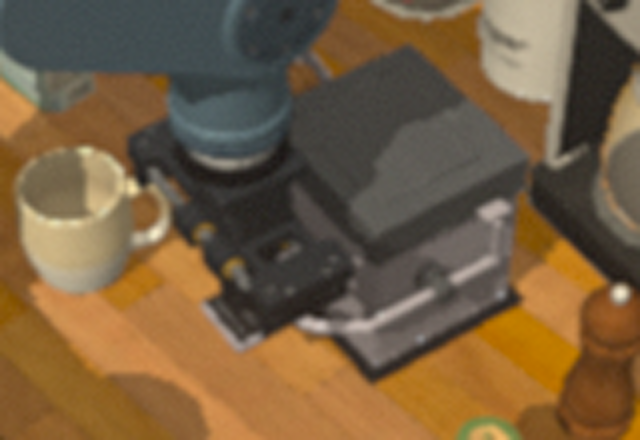

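The fingers are over the pad (crop (240,325)), the gripper body clears the lid, and it is higher than the mug. Pressing down now.

```bash
python3 -m crank '0 0 0 -0.6 0 0 0; 0 0 0 -0.6 0 0 0; 0 0 0 -0.5 0 0 0; 0 0 0 -0.5 0 0 0; 0 0 0 -0.5 0 0 0; 0 0 0 0 0 0 0'
```

```text
time_s: 2.32
eef_pos: [0.4749, 0.066, 0.2531]
tcp_rot: [0.057, 0.702, -0.06, 0.707]
ft_force: [-2.1, 0.1, 3.6]
finger_gap: 0.003
```

```bash
python3 -m crank '0 0.1 -0.1 -0.6 0 0 0; 0 0.1 -0.1 -0.6 0 0 0; 0 0.1 -0.1 -0.6 0 0 0; 0 0.1 0 -0.6 0 0 0; 0 0.1 0 -0.6 0 0 0; 0 0.1 0 -0.6 0 0 0; 0 0 0 0 0 0 0'
```

```text
time_s: 2.9
eef_pos: [0.4828, 0.0629, 0.2162]
tcp_rot: [0.058, 0.701, -0.06, 0.708]
ft_force: [-9.7, 2.2, 19.9]
finger_gap: 0.005
```

```bash
python3 -m crank '0 0 0 -0.1 0 0 0; 0 0 0 -0.1 0 0 0; 0 0 0 -0.1 0 0 0; 0 0 0 -0.1 0 0 0; 0 0 0 -0.1 0 0 0; 0 0 0 -0.1 0 0 0; 0 0 0 -0.1 0 0 0; 0 0 0 -0.1 0 0 0'
python3 - <<'E'
from h import *
p,d=env.capture("scene");p2,d2=env.capture("top");np.save("t1.npy",d2)
a=cv2.resize(p[110:240,170:330],(640,520))[:300*2];b=cv2.resize(p2[120:240,180:300],(480,480))
cv2.imwrite("pics/s2.png",cv2.resize(p[110:240,170:330],None,fx=4,fy=4,interpolation=cv2.INTER_CUBIC));cv2.imwrite("pics/t2.png",b)
o=env.get_obs();print(o["time_s"],o["eef_pos"],o["ft_force"])
E
```

```text
time_s: 3.57
eef_pos: [0.484, 0.0631, 0.2162]
tcp_rot: [0.056, 0.704, -0.059, 0.705]
ft_force: [-9.2, 0.7, 20.3]
finger_gap: 0.003
3.6667 [0.48400622 0.06316812 0.21617731] [-8.76210512  0.55201716 20.4882832 ]
```

View pics/s2.png

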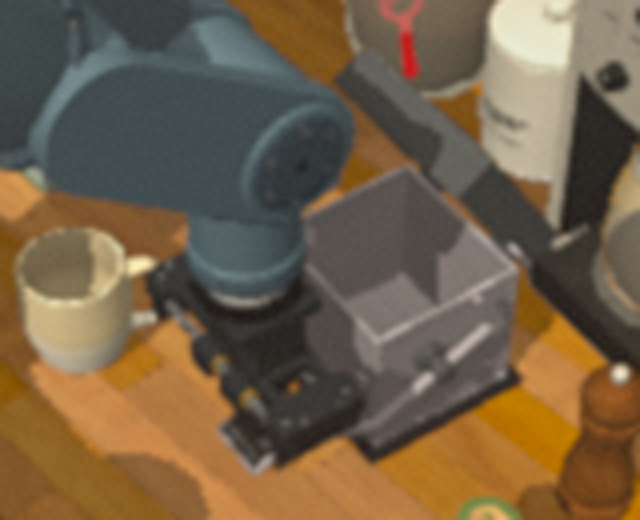

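View pics/t2.png

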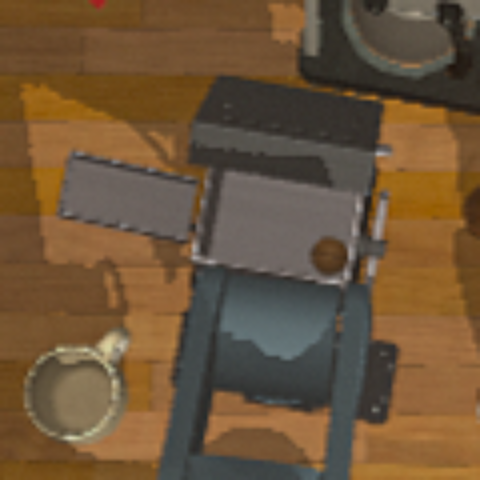

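The lid is up and the walnut is in the bin, at top crop (328,255), with the chute empty. I'll check the lid's height and the walnut's before releasing.

Run:
```python
from h import *
W=cloud("top",np.load("t1.npy"))
print("lid max z",np.nanpercentile(W[139:165,228:275,2],[50,90,98]), "walnut",W[120+255//4,180+328//4])
```

```text
lid max z [0.24081591 0.2624964  0.26648003] walnut [0.59918546 0.02316112 0.0459173 ]
```

```bash
python3 -m crank '0 0 0 0.2 0 0 0; 0 0 0 0.2 0 0 0; 0 -0.05 0 0.25 0 0 0; 0 -0.05 0 0.25 0 0 0; 0 -0.05 0 0.25 0 0 0; 0 -0.05 0 0.25 0 0 0; 0 -0.05 0 0.25 0 0 0; 0 -0.05 0 0.25 0 0 0; 0 -0.05 0 0.25 0 0 0; 0 -0.05 0 0.25 0 0 0'
```

```text
time_s: 4.5
eef_pos: [0.4793, 0.0636, 0.2401]
tcp_rot: [0.057, 0.705, -0.059, 0.704]
ft_force: [0.1, 1.7, 2.6]
finger_gap: 0.008
```

```bash
python3 -m crank '0 -0.04 0 0.25 0 0 0; 0 -0.04 0 0.25 0 0 0; 0 -0.04 0 0.25 0 0 0; 0 -0.04 0 0.25 0 0 0; 0 -0.04 0 0.25 0 0 0; 0 -0.03 0 0.2 0 0 0; 0 0 0 0.2 0 0 0; 0 0 0 0.2 0 0 0; 0 0 0 0.2 0 0 0; 0 0 0 0.2 0 0 0'
```

```text
time_s: 5.33
eef_pos: [0.4778, 0.0636, 0.2665]
tcp_rot: [0.057, 0.704, -0.059, 0.706]
ft_force: [-0.1, -0.4, 0.4]
finger_gap: 0.005
```

```bash
python3 -m crank '0 0 0 0.2 0 0 0; 0 0 0 0.2 0 0 0; 0 0 0 0.3 0 0 0; 0 0 0 1 0 0 0; 0 -0.5 0 2 0 0 0; 0 -1 0 3 0 0 0; 0 -1 0 3 0 0 0; 0 -2 0 3 0 0 0; 0 -3 0 2 0 0 0; 0 -3 0 1 0 0 0' && python3 -m crank '0 -2 3 0 0 0 0; 0 -2 3 0 0 0 0; 0 -2 3 0 0 0 0; 0 -1 3 0 0 0 0; 0 0 3 0 0 0 0; 0 0 2 0 0 0 0; 0 0 0 0 0 0 0; 0 0 0 0 0 0 0'
python3 - <<'E'
from h import *
p,d=env.capture("top");W=cloud("top",d)
L=(W[...,0]>.57)&(W[...,0]<.69)&(W[...,1]>.01)&(W[...,1]<.13);print("lid z",np.percentile(W[L][:,2],[2,50,98]))
p0=cv2.imread("pics/top0.png");d0=np.load("top0.npy");s=np.s_[120:270,120:350]
df=(abs(d-d0)>.012).astype(np.uint8);print("changed",cv2.connectedComponentsWithStats(df[s])[2])
cv2.imwrite("pics/t3.png",cv2.resize(p[120:300,140:340],None,fx=3.3,fy=3.3))
print(W[212:219,247:256,2].mean(),env.get_obs()["ft_force"])
E
```

```text
time_s: 6.17
eef_pos: [0.369, 0.062, 0.4291]
tcp_rot: [0.056, 0.707, -0.06, 0.702]
ft_force: [0.4, 0.9, 1.3]
finger_gap: 0.008
time_s: 6.83
eef_pos: [0.2888, 0.2352, 0.4399]
tcp_rot: [0.06, 0.7, -0.063, 0.709]
ft_force: [-0.8, 1.0, 0.6]
finger_gap: 0.002
lid z [0.06300994 0.17040061 0.17553971]
changed [[    0     0   230   150 32985]
 [   11     1     1     1     1]
 [   14     1     1     1     1]
 ...
 [  218   149     1     1     1]
 [  220   148     2     2     3]
 [  224   148     1     1     1]]
0.09966818395681099 [-0.1580388  -0.90663535 -0.27244096]
```

View pics/t3.png

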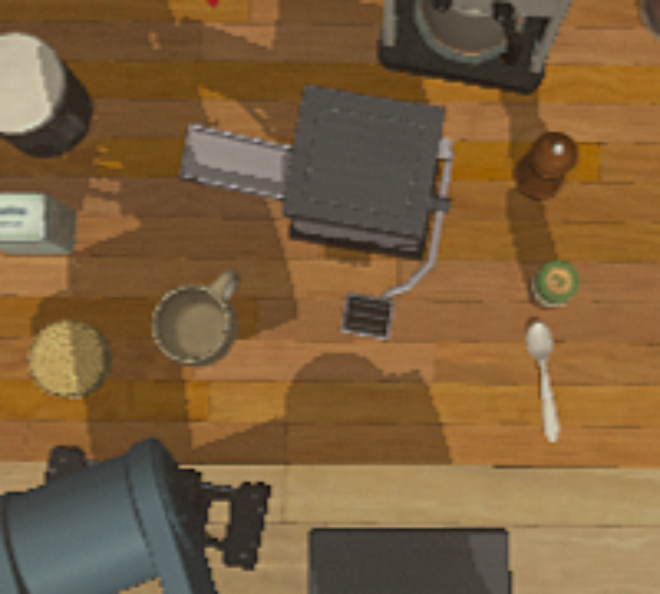

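The lid is closed at 0.170 m and the pad is back up at 0.0997 m. The chute is empty, the mug, jar, spoon and mill look unmoved, and the arm is clear. Handing in.

```bash
python3 -c "
from station import env
print(env.job_done())"
```

```text
the job is handed in; nothing more can be done
None
```

The walnut is in the bin and the lid is closed again. The job was handed in at about 7 s of the allowed 38 s.

- **Pressing:** I pressed the lever pad to its stop with the closed fingertips, at about 20 N. The lid opened fully, with its front edge measured at about 0.266 m against 0.265 m expected. The walnut was seen on the bin floor, its top at 0.046 m.
- **Release:** I let the lever rise at about 0.03 m/s with the finger on the pad, then moved the arm away.
- **Last checks:** The lid top was at 0.170 m (closed) and the pad at 0.0997 m (up). The chute was empty, and the wrist force was near zero with the arm clear.
- **Bystanders:** I judged by eye from the last picture that the mug, spice jar, teaspoon, pepper mill, flat tin and salt box stand where they were. My check that compared depth images before and after was too noisy to use. It flagged only scattered small spots in the part I printed, so it neither confirms nor contradicts that.

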